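# Unbolt and lever up the heavy lid of the offcut box

## Robot

A 6-joint arm with a two-finger parallel gripper is mounted at the origin on the work surface. World frame = base frame: x ahead of the robot, y to its left, z up, the work surface at z = 0. Lengths are in mm, angles in rad, forces in N, time in s.
With the tool pointing down it reaches from about 350 to 975 mm from the base axis. Payload 7.1 kg.
Tool frame: the origin (TCP) lies at the very end of the fingers, on their centre line; the grasp point (between the pads) lies 19 mm behind it (ctrl.grip_point_offset is the distance from the TCP to the grasp point, in mm); z points along the fingers, y is the direction in which the jaws open and shut (so a half turn about z gives the same grasp; the last joint's range is limited). The gripper opens to 88 mm and grips with 3 to 60 N. Pads are 20 mm wide; open, the fingers measure 115 mm over their backs; the gripper's body (75 mm by 178 mm) begins 61 mm behind the grasp point.
Start: joints at [-1.282, 0.423, 1.63, -0, 1.089, -0.019], TCP at [189.369, -595.604, 222.675] pointing down, gripper open.
Joint ranges: [-3, 3], [-0.9, 2.11], [0.09, 2.58], [-1.31, 4.45], [0.11, 2.69], [-2.54, 2.54]. Speed limits (rad/s): [2.39, 2.39, 3.01, 3.14, 3.14, 3.14].

## Interface

Orientations are given as a rotation vector (axis times angle).
In Python, from workcell import ctrl gives the robot as it stands.
- The arm moves only by the tool move_arm, never from a script. Its argument "increments" is one flat list of numbers, 5 for each row, row after row: the closure in counts, from 0 (fully open) to 255 (shut), then the shift along the tool's x, y, z in mm, then the turn about the tool's z in degrees. In form: [grip, dx, dy, dz, yaw, grip, dx, dy, dz, yaw, ...]. A call has 1 to 12 rows; each row is the pose to reach, as a shift and turn from the pose measured when the call began, along the tool's axes at that moment; what a row does not reach only later rows make up. A row lasts 1/8 s, in which the tool goes at most 62.5 mm and 10.7 degrees, less where a joint would pass 70% of its speed; a pose out of reach is approached as far as the arm can. A call with a gripper value outside its range is refused whole. The fingers move at their own pace and stop on an object; the grip force is fixed at half the most. Time passes only in rows, so rows that repeat a pose let the fingers close. It gives the time, the measured TCP pose, the force and the opening at its end, in the units of the state.
- ctrl.get_obs(): the state, without advancing time (a new reading comes with each control period).
- ctrl.get_image(name): name is "scene" or "top" or "wrist"; returns a dict with "frame" (400x640x3 uint8, red, green, blue), "vertical_fov" (degrees; the focal length in pixels is half the picture's height over the tangent of half this angle, whatever the lens; pixels are square), "cx", "cy" (the principal point, pixels), "pose" (4x4, takes a point from camera to world coordinates); the wrist camera has in their place "mount" (4x4, takes a point from camera to tool coordinates, whose origin is the TCP and whose axes are the flange's). Camera axes: x right, y down, z forward; pixel columns grow to the right and rows downward; lengths in mm; the calibration is good to about 2 mm. A picture is of the moment at which its call begins: read the wrist's pose just before it. There is no depth.
- ctrl.close_job(): hands the job in, once; it reports no verdict.
The state is a dict: "t": time; "qpos": joint angles; "qvel": joint speeds; "joint_torque": joint torques, N m; "ee_pos": TCP position; "orientation": TCP orientation; "ft_force": force on the tool from outside, world axes, zero at the start; "moment": the same for the moment, N m; "width": finger opening in mm.
Only numpy, scipy, OpenCV 4.12 (cv2) and the standard library are available. Lean on these libraries where they do the work, as an engineer would, in place of code of your own. Each camera call takes 0.05 s, during which the arm holds its last target.

## Task

On the jeweller's bench, push the brass bolt fully clear of the lid of the green offcut box, then press the red pad of the lever all the way down with your fingertips so that the lever raises the heavy steel lid. Do not touch the lid yourself, do not let it drop again, and leave the bottle, hammer and tin where they are. Finish while still pressing the lever down, holding the lid up for the jeweller to drop silver scraps in.

Things in the scene. Friction and masses are not known exactly. Their poses are not given: they have to be found in the camera images.
- fixture: Wooden board, 220 x 500 x 12 mm, fixed on the bench, carrying box, lever and bolt. Origin on the bench; board spans x -85 to 135, y -250 to 250 mm. In its axes (z up): green box x +-75, y -220 to -80, rim z 72 mm; lever's steel bracket x +-23, y 0 to 44, up to z 104; bolt post x 93 to 119, y -205 to -135, up to z 85.
- lid (a joint): Opening angle of the lid, rad: 0 shut, about 0.29 when the lever is fully down. It weighs about 2.2 kg and falls shut when the lever is let go.
- lid_lip (a point): Middle of the upper edge of the steel lid's free (+y) side; rises about 45 mm when the lever is fully down. Lid 164 x 160 x 12 mm: fixture x +-82, y -220 (hinge) to -60, top at z 84 mm; a 30 x 25 mm lug sticks out on +x at y -115 to -90.
- lever (a joint): Angle of the steel lever, rad: 0 to 0.02 at rest (red pad high), 0.49 fully down at a rigid stop. Pivot along the fixture's x at y 22, z 87 mm; the short end's brass roller lies under the lid's +y overhang. Pressing the pad takes about 3 to 8 N; let go, it is pushed back up by the lid. With the bolt shut it stops at about 0.09.
- lever_pad (a point): Middle of the upper face of the red pad on the lever's long end; the pad is 64 mm (fixture x) by 52 mm (fixture y), 12 mm thick, 190 mm from the pivot. At rest it slopes 14 degrees, this point at fixture y 204, z 143 mm; fully down it slopes the other way, at y 209, z 51 mm.
- bolt (a joint): Travel of the brass bolt, m: near 0 it lies over the lid's lug and locks the lid; 0.045 is fully open at a stop. It slides along the fixture's -y against about 2 N of friction and stays where left. Clear of the lug from about 0.030.
- bolt_pin (a point): Centre of the black ball, 18 mm across, on the bolt's upright pin (12 mm thick). When shut, at fixture x 106, y -155, z 131 mm. The bolt's bar, 18 x 90 x 12 mm, top at z 98, reaches 67 mm from the pin towards +y; push the pin or ball above it. A staple over the bar, 17 mm from the shut pin on its +y side, reaches z 103.
- bottle_mid (a point): Centre of the white bottle, 56 mm across and 130 mm tall, standing loose: leave it.
- hammer: Small hammer, 220 mm long, lying loose on the bench: leave it. Origin on the bench under the tool, its x axis along the handle.
- tin_mid (a point): Centre of the brass tin with white lid, 64 mm across and 45 mm tall, standing loose: leave it.

How it is judged:
By the outcome, as a careful person would: the job done as asked, in the order asked, and still so for the second after the job is handed in, while the arm keeps its last pose, push and grip.
It also fails if it takes over 38 s, if anything falls off the work surface, if the arm or the gripper's body presses on something with over 40 N, if the wrist force passes 120 N, or if a joint passes its speed limit or range.

## Working session

There is one attempt and no reset: what is moved stays moved. The work goes in short steps, Python scripts to look and compute and a tool call to move; the robot and the scene stay as the last step left them, time stands still between calls to the robot, and variables do not carry over. Pictures are saved under pics/ and viewed, and the job is handed in when it is done.

Besides the shell and the picture viewer there is one more tool, called after "Call:" as name(argument=value, ...) on one line, values as JSON. move_arm: Moves the arm, as the interface text tells. Its arguments: {"type":"object","properties":{"increments":{"type":"array","items":{"type":"number"}}},"required":["increments"]}

```bash
mkdir -p pics; ls; python3 - <<'E'
from workcell import ctrl
import cv2,json,numpy as np
o=ctrl.get_obs();print({k:np.round(v,3).tolist() for k,v in o.items()})
for n in ["scene","top"]:
    i=ctrl.get_image(n);cv2.imwrite(f"pics/{n}0.png",i["frame"][:,:,::-1])
    np.savez(f"{n}0.npz",**i);print(n,i["vertical_fov"],i["cx"],i["cy"],np.round(i["pose"],3).tolist())
E
```

```text
pics
{'t': 0.0, 'qpos': [-1.282, 0.424, 1.631, 0.0, 1.089, -0.019], 'qvel': [0.0, -0.0, 0.0, -0.001, 0.001, -0.0], 'joint_torque': [-0.003, -54.463, -27.367, 0.064, 0.023, -0.0], 'ee_pos': [189.207, -595.095, 221.906], 'orientation': [-3.103, -0.481, 0.0], 'ft_force': [-0.091, -0.042, -0.064], 'moment': [-0.015, -0.009, 0.017], 'width': 87.83}
scene 47.769064555320824 322.3031664967278 198.0632498611169 [[0.659, 0.523, -0.54, 1216.81], [0.752, -0.451, 0.481, -519.971], [0.008, -0.723, -0.691, 868.282], [0.0, 0.0, 0.0, 1.0]]
top 53.089802663194035 319.47417308537484 193.826739551018 [[-0.014, -0.992, 0.129, 497.277], [-1.0, 0.015, 0.007, 14.211], [-0.009, -0.129, -0.992, 1076.449], [0.0, 0.0, 0.0, 1.0]]
```

View pics/scene0.png

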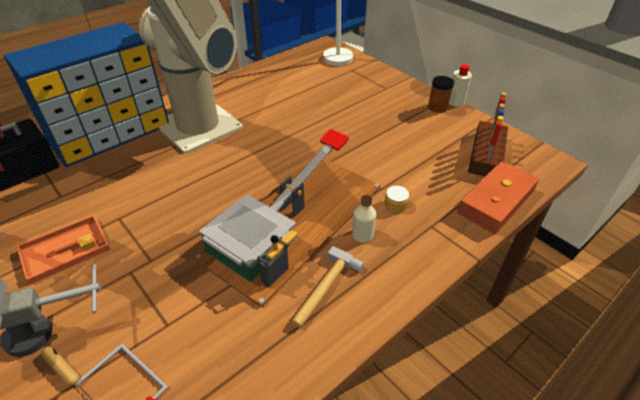

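View pics/top0.png

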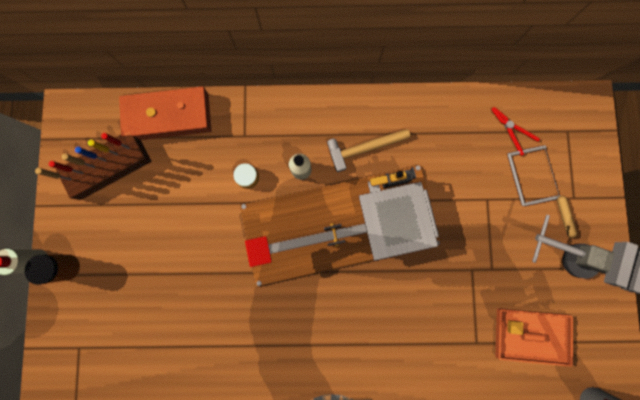

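The scene view shows the red pad near (335,140), the lid near (248,232) and the bolt ball near (275,240). In the top view the pad is near (258,251), the lid near (399,221) and the bolt near (398,178). The bottle is at (300,165), the hammer at (365,147) and the tin at (245,175). I'll zoom in next.

```bash
cat > h.py <<'E'
import numpy as np,cv2
def load(n):
    d=np.load(n,allow_pickle=True);return {k:d[k] for k in d.files}
def ray(i,u,v,P=None):
    P=i["pose"] if P is None else P
    f=200/np.tan(np.radians(float(i["vertical_fov"]))/2)
    d=P[:3,:3]@np.array([(u-float(i["cx"]))/f,(v-float(i["cy"]))/f,1]);return P[:3,3],d/np.linalg.norm(d)
def plane(i,u,v,z,P=None):
    o,d=ray(i,u,v,P);return o+d*(z-o[2])/d[2]
def tri(r1,r2):
    A=np.zeros((3,3));b=np.zeros(3)
    for o,d in(r1,r2):
        M=np.eye(3)-np.outer(d,d);A+=M;b+=M@o
    p=np.linalg.solve(A,b);return p,[np.linalg.norm((np.eye(3)-np.outer(d,d))@(p-o)) for o,d in(r1,r2)]
def proj(i,p,P=None):
    P=i["pose"] if P is None else P
    f=200/np.tan(np.radians(float(i["vertical_fov"]))/2)
    c=P[:3,:3].T@(np.asarray(p,float)-P[:3,3]);return np.array([c[0]/c[2]*f+float(i["cx"]),c[1]/c[2]*f+float(i["cy"])])
E
python3 - <<'E'
from h import *
s=load("scene0.npz");t=load("top0.npz")
a=s["frame"][120:310,190:410];b=t["frame"][125:295,235:445]
cv2.imwrite("pics/a.png",cv2.resize(a[:,:,::-1],None,fx=3.1,fy=3.1,interpolation=cv2.INTER_CUBIC))
cv2.imwrite("pics/b.png",cv2.resize(b[:,:,::-1],None,fx=3.5,fy=3.5,interpolation=cv2.INTER_CUBIC))
R=[]
for i,box in((s,(300,120,360,160)),(t,(235,225,285,280))):
    h=i["frame"].astype(int);m=(h[:,:,0]>120)&(h[:,:,1]<60)&(h[:,:,2]<60)
    k=np.zeros_like(m);k[box[1]:box[3],box[0]:box[2]]=1;m&=k
    c=max(cv2.findContours(m.astype(np.uint8),0,2)[0],key=cv2.contourArea)
    M=cv2.moments(c);u=(M["m10"]/M["m00"],M["m01"]/M["m00"]);print(u,cv2.minAreaRect(c));R.append(ray(i,*u))
print(tri(*R))
E
```

```text
(334.3066221480245, 138.95269894268222) ((334.10308837890625, 138.76805114746094), (24.774446487426758, 15.534795761108398), 23.96249008178711)
(258.00679117147706, 250.9468024900962) ((258.076904296875, 250.88462829589844), (28.044605255126953, 22.94558334350586), 78.69007110595703)
(array([488.5066093 , 167.56564795, 134.40009285]), [np.float64(1.929851089319949), np.float64(1.929851089320022)])
```

View pics/a.png

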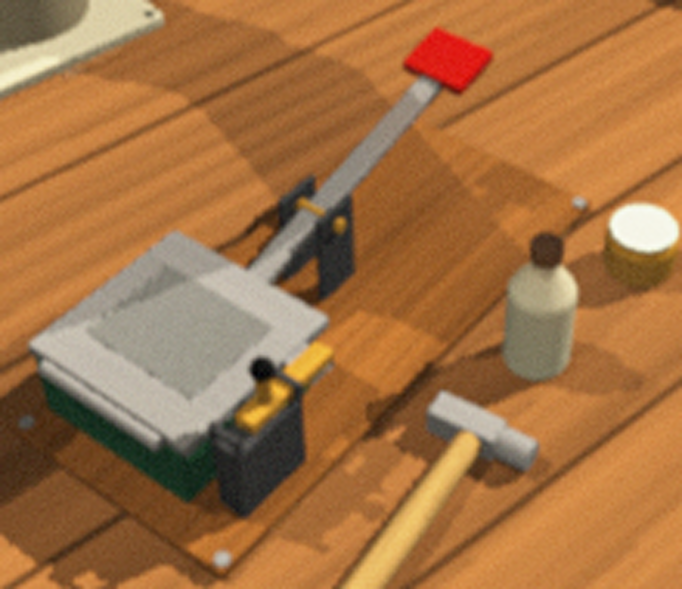

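View pics/b.png

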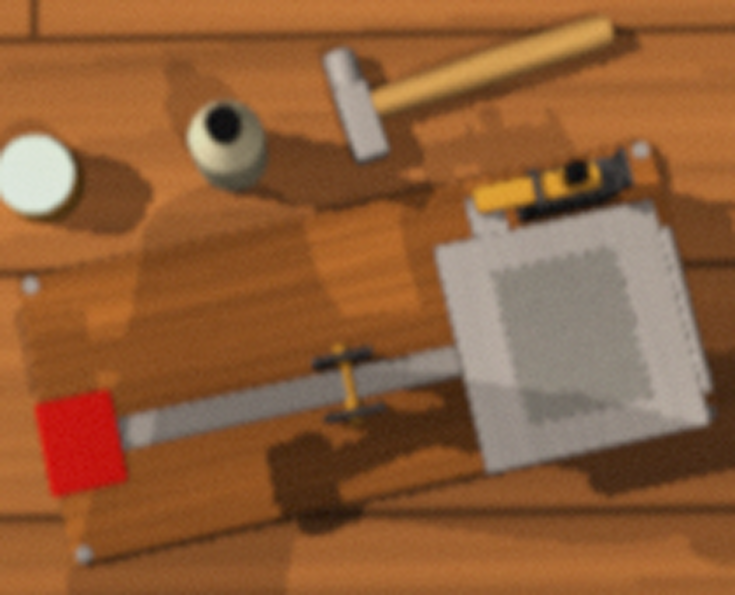

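Enlarged, the top crop shows the ball at crop (576,172), the screws at (30,285), (84,554) and (641,149), and the lid corners at (435,247), (488,473), (712,424) and (653,203). In the scene crop the ball is at (263,369). The bolt is shut, with its bar over the lug.

```bash
python3 - <<'E'
from h import *
s=load("scene0.npz");t=load("top0.npz")
T=lambda u,v:(u/3.5+235-.35,v/3.5+125-.35); S=lambda u,v:(u/3.1+190-.35,v/3.1+120-.35)
b=T(576,172);bs=S(263,369)
print("ball",tri(ray(s,*bs),ray(t,*b)),plane(t,*b,131))
sc=[plane(t,*T(*p),13) for p in((30,285),(84,554),(641,149))];print("screws",np.round(sc,1))
L=[plane(t,*T(*p),84) for p in((435,247),(488,473),(712,424),(653,203))];print("lid",np.round(L,1))
pad=plane(t,258.0,250.9,143);print("pad",pad)
ball=plane(t,*b,131)
# fit fixture 2D: ball(106,-155), pad(0,204), screws
def fit(F,W):
    F=np.array(F,float);W=np.array(W)[:,:2];f=F-F.mean(0);w=W-W.mean(0)
    a=np.arctan2((f[:,0]*w[:,1]-f[:,1]*w[:,0]).sum(),(f*w).sum());R=np.array([[np.cos(a),-np.sin(a)],[np.sin(a),np.cos(a)]])
    o=W.mean(0)-R@F.mean(0);return a,o,W-(F@R.T+o)
print(fit([(106,-155),(0,204),(82,-60),(-82,-60),(-82,-220),],[ball,pad,*L[:3]]))
for n,p in (("bottle",(224,125)),):print(n,plane(t,*T(*p),130))
print("tin",plane(t,*T(36,174),45)); 
for p in((343,55),(372,158),(365,100),(612,28)):print("hammer",plane(t,*T(*p),15))
E
```

```text
ball (array([ 666.78058009, -169.4025113 ,  129.78452023]), [np.float64(1.7664560187151852), np.float64(1.766456018715076)]) [ 665.54131814 -170.60827909  131.        ]
screws [[ 605.3  225.9   13. ]
 [ 403.4  183.4   13. ]
 [ 703.8 -244.4   13. ]]
lid [[ 621.2  -77.3   84. ]
 [ 461.6 -110.1   84. ]
 [ 493.4 -267.9   84. ]
 [ 650.6 -233.9   84. ]]
pad [487.51622204 164.65812194 143.        ]
(np.float64(0.20077576523904853), array([529.5149323 , -36.17115715]), array([[ 1.2441129 , -3.69027149],
       [-1.31507747,  0.92719801],
       [-0.67904231,  1.32822357],
       [ 0.42659829,  1.22136661],
       [ 0.32340859,  0.2134833 ]]))
bottle [702.2300585   69.95950882 130.        ]
tin [685.43258009 215.94713922  45.        ]
hammer [781.16089703 -16.1596934   15.        ]
hammer [699.48676439 -37.02125457  15.        ]
hammer [745.16766566 -32.54017738  15.        ]
hammer [ 799.38119485 -225.67852631   15.        ]
```

Call:
move_arm(increments=[255, 0, 0, -60, 6.1, 255, 0, 0, -110, 6.1, 255, 0, 0, -110, 6.1])

```text
t: 0.48
ee_pos: [189.9, -597.2, 336.4]
orientation: [3.119, 0.315, 0.002]
ft_force: [-0.1, 0.2, -0.8]
width: 61.6
```

```bash
cat >> h.py <<'E'
from scipy.spatial.transform import Rotation as Ro
def F2W(x,y,z,a=.2008,o=(529.5,-36.2)):
    return np.array([o[0]+x*np.cos(a)-y*np.sin(a),o[1]+x*np.sin(a)+y*np.cos(a),z])
def W2F(p,a=.2008,o=(529.5,-36.2)):
    d=np.asarray(p)[:2]-o;return np.array([d[0]*np.cos(a)+d[1]*np.sin(a),-d[0]*np.sin(a)+d[1]*np.cos(a),p[2]])
def to(o,w):
    return np.round(Ro.from_rotvec(o["orientation"]).inv().apply(np.asarray(w)-o["ee_pos"]),1)
def st(o):
    print("t",o["t"],"W",np.round(o["ee_pos"],1),"F",np.round(W2F(o["ee_pos"]),1),"f",np.round(o["ft_force"],1),"w",o["width"],"ax",np.round(Ro.from_rotvec(o["orientation"]).as_matrix()[:2,:2],3).tolist())
E
python3 - <<'E'
from h import *
from workcell import ctrl
o=ctrl.get_obs();st(o)
print(W2F((665.5,-170.6,131)))
for p in [(105,-118,250),(105,-118,112)]:print(to(o,F2W(*p)))
E
```

```text
t 0.475 W [ 189.9 -597.2  336.4] F [-444.7 -482.   336.4] f [-0.1  0.2 -0.8] w 61.55330978174903 ax [[0.98, 0.2], [0.2, -0.98]]
[ 106.46087045 -158.82519656  131.        ]
[ 549.9 -364.3   84.4]
[ 549.8 -365.1  222.4]
```

Call:
move_arm(increments=[255, 46, -30, 0, 0, 255, 92, -61, 0, 0, 255, 138, -91, 0, 0, 255, 184, -121, 0, 0, 255, 230, -152, 0, 0, 255, 275, -182, 0, 0, 255, 321, -212, 10, 0, 255, 367, -243, 20, 0, 255, 413, -273, 35, 0, 255, 458, -304, 50, 0, 255, 510, -335, 65, 0, 255, 550, -364, 80, 0])

```text
t: 1.98
ee_pos: [656.7, -129.2, 252.0]
orientation: [3.12, 0.316, -0.002]
ft_force: [-0.1, -0.9, -0.3]
width: 0.4
```

```bash
python3 - <<'E'
from h import *
from workcell import ctrl
o=ctrl.get_obs();i=ctrl.get_image("wrist");cv2.imwrite("pics/w1.png",i["frame"][:,:,::-1])
print(np.round(i["mount"],3).tolist(),i["vertical_fov"])
s=ctrl.get_image("scene");cv2.imwrite("pics/s1.png",s["frame"][:,:,::-1])
t=ctrl.get_image("top");cv2.imwrite("pics/t1.png",t["frame"][:,:,::-1])
st(o)
P=np.eye(4);P[:3,:3]=Ro.from_rotvec(o["orientation"]).as_matrix();P[:3,3]=o["ee_pos"];P=P@i["mount"]
np.savez("w1.npz",**{k:v for k,v in i.items()},pose=P)
i["pose"]=P
for f in [(106,-155,131),(106,-158.8,131),(0,204,143),(82,-60,84),(-82,-60,84)]:print(f,proj(i,F2W(*f)))
for p in [(105.5,-118,112)]:print(to(o,F2W(*p)))
E
```

```text
[[-0.0, -0.952, -0.307, 84.27], [1.0, -0.0, -0.001, 0.339], [0.001, -0.307, 0.952, -160.96], [0.0, 0.0, 0.0, 1.0]] 58.24755347167122
t 1.975 W [ 656.7 -129.2  252. ] F [ 106.1 -116.5  252. ] f [-0.1 -0.9 -0.3] w 0.395348575521055 ax [[0.98, 0.201], [0.201, -0.98]]
(106, -155, 131) [366.79954447 187.31017666]
(106, -158.8, 131) [371.4305817  187.30812685]
(0, 204, 143) [-46.8074427 307.6156756]
(82, -60, 84) [261.10362128 197.18828188]
(-82, -60, 84) [268.5646143  338.17066716]
[ -0.3   0.7 140. ]
```

View pics/w1.png

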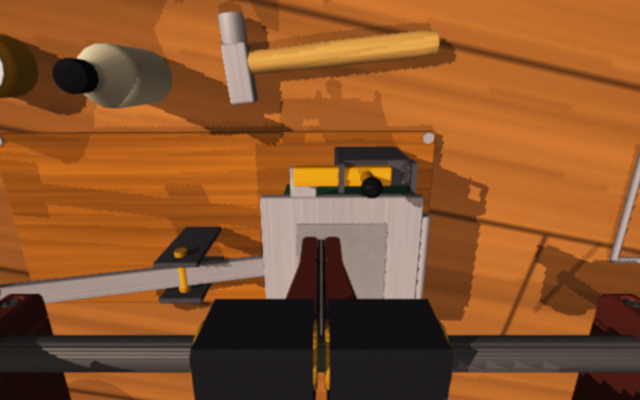

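View pics/s1.png

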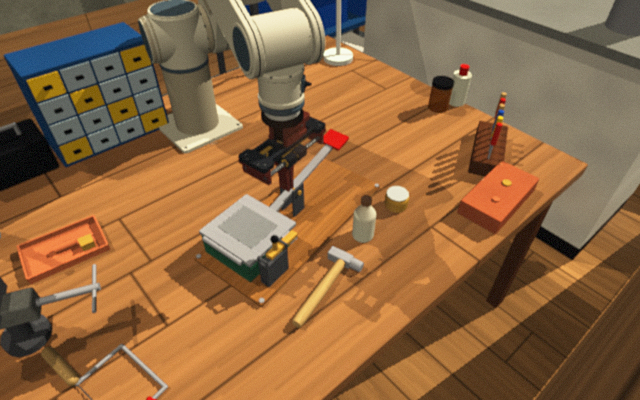

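The wrist view shows the ball at (371,187). That matches fixture (106,-159), so the bolt is about 4 mm along its travel. I'll descend on its +y side.

Call:
move_arm(increments=[255, 0, 0, 40, 0, 255, 0, 0, 85, 0, 255, 0, 0, 120, 0, 255, 0, 0, 141, 0, 255, 0, 0, 141, 0])

```text
t: 2.75
ee_pos: [653.8, -130.1, 108.8]
orientation: [3.121, 0.319, -0.01]
ft_force: [0.8, -0.1, 0.9]
width: 0.7
```

Call:
move_arm(increments=[255, 0, 4, 0, 0, 255, 0, 8, 0, 0, 255, 0, 12, 0, 0, 255, 0, 16, 0, 0, 255, 0, 20, 0, 0, 255, 0, 24, 0, 0, 255, 0, 28, 0, 0, 255, 0, 32, 0, 0, 255, 0, 32, 0, 0])

```text
t: 3.88
ee_pos: [660.4, -161.8, 108.8]
orientation: [3.121, 0.319, -0.01]
ft_force: [0.5, 0.1, -0.3]
width: 0.5
```

```bash
python3 - <<'E'
from h import *
from workcell import ctrl
o=ctrl.get_obs();i=ctrl.get_image("wrist");cv2.imwrite("pics/w2.png",i["frame"][:,:,::-1])
st(o)
s=ctrl.get_image("scene");cv2.imwrite("pics/s2.png",cv2.resize(s["frame"][180:310,190:390,::-1],None,fx=4,fy=4,interpolation=cv2.INTER_CUBIC))
E
```

```text
t 3.875 W [ 660.4 -161.8  108.8] F [ 103.3 -149.2  108.8] f [ 0.5  0.1 -0.3] w 0.4500878990094403 ax [[0.979, 0.202], [0.202, -0.979]]
```

View pics/w2.png

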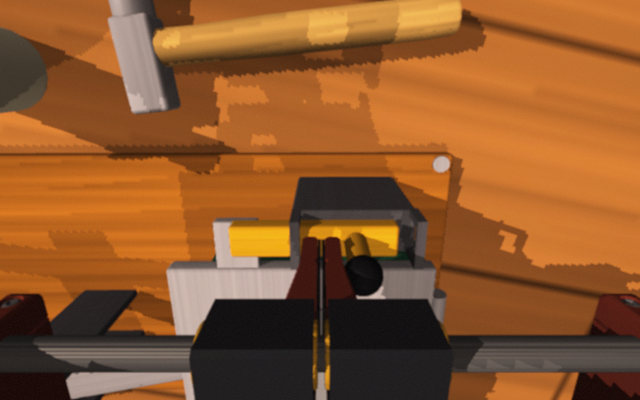

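View pics/s2.png

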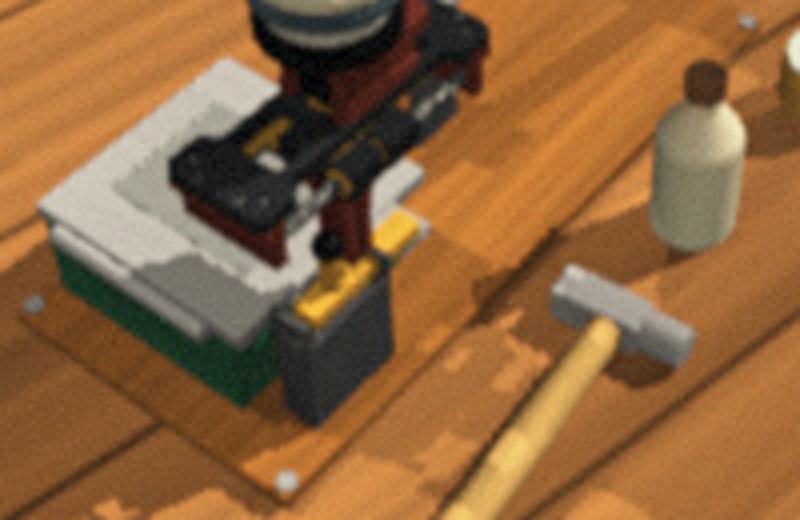

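The fingertips are now right beside the pin, with the ball at (364,276) and the bar not yet moved. I'll push on.

Call:
move_arm(increments=[255, 2, 4, 0, 0, 255, 2, 8, 0, 0, 255, 2, 12, 0, 0, 255, 2, 16, 0, 0, 255, 2, 20, 0, 0, 255, 2, 24, 0, 0, 255, 2, 24, 0, 0])

```text
t: 4.85
ee_pos: [667.6, -185.3, 109.0]
orientation: [3.12, 0.319, -0.009]
ft_force: [-0.1, 0.1, -1.0]
width: 0.5
```

```bash
python3 - <<'E'
from h import *
from workcell import ctrl
o=ctrl.get_obs();i=ctrl.get_image("wrist");cv2.imwrite("pics/w3.png",i["frame"][:,:,::-1])
st(o)
P=np.eye(4);P[:3,:3]=Ro.from_rotvec(o["orientation"]).as_matrix();P[:3,3]=o["ee_pos"];i["pose"]=P@i["mount"]
for y in (-160,-170,-175,-180,-185,-190,-195,-200):print(y,proj(i,F2W(106,y,131)))
E
```

```text
t 4.85 W [ 667.6 -185.3  109. ] F [ 105.6 -173.7  109. ] f [-0.1  0.1 -1. ] w 0.46696302346683344 ax [[0.979, 0.202], [0.202, -0.979]]
-160 [289.41404403 279.84065422]
-170 [312.14296515 279.84683309]
-175 [323.50269366 279.84992124]
-180 [334.85926921 279.85300853]
-185 [346.21269312 279.85609496]
-190 [357.56296671 279.85918054]
-195 [368.91009127 279.86226526]
-200 [380.25406813 279.86534912]
```

View pics/w3.png

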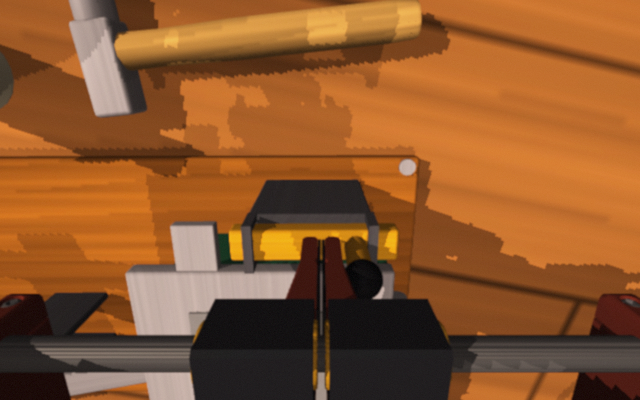

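The ball at (365,280) puts the bolt's travel at about 38 mm, and the bar end at column 230 is past the lug edge at 217. I'll push a few more millimetres for margin, then back off and go up.

Call:
move_arm(increments=[255, 0, 2, 0, 0, 255, 0, 4, 0, 0, 255, 0, 4, 0, 0])

```text
t: 5.28
ee_pos: [668.7, -189.3, 109.3]
orientation: [3.12, 0.319, -0.008]
ft_force: [-0.5, 0.5, -1.2]
width: 0.8
```

Call:
move_arm(increments=[255, 0, -10, 0, 0, 255, 0, -20, 0, 0, 255, 0, -20, -40, 0, 255, 0, -30, -90, 0, 255, 0, -60, -130, 0, 255, 0, -60, -130, 0])

```text
t: 6.02
ee_pos: [658.9, -128.0, 243.3]
orientation: [3.118, 0.322, 0.003]
ft_force: [0.3, -0.6, -0.7]
width: 0.5
```

```bash
python3 - <<'E'
from h import *
from workcell import ctrl
o=ctrl.get_obs();i=ctrl.get_image("wrist");cv2.imwrite("pics/w4.png",i["frame"][:,:,::-1])
st(o)
P=np.eye(4);P[:3,:3]=Ro.from_rotvec(o["orientation"]).as_matrix();P[:3,3]=o["ee_pos"];i["pose"]=P@i["mount"]
for y in (-155,-185,-190,-195,-200):print(y,proj(i,F2W(106,y,131)))
print(to(o,F2W(0,207,240)))
E
```

```text
t 6.025 W [ 658.9 -128.   243.3] F [ 108.5 -115.8  243.3] f [ 0.3 -0.6 -0.7] w 0.5004968179138891 ax [[0.979, 0.205], [0.205, -0.979]]
-155 [368.61475163 193.85766895]
-185 [406.05686345 193.95840122]
-190 [412.29114207 193.97517359]
-195 [418.52368738 193.9919413 ]
-200 [424.75450009 194.00870434]
[-106.8 -323.4    0.8]
```

View pics/w4.png

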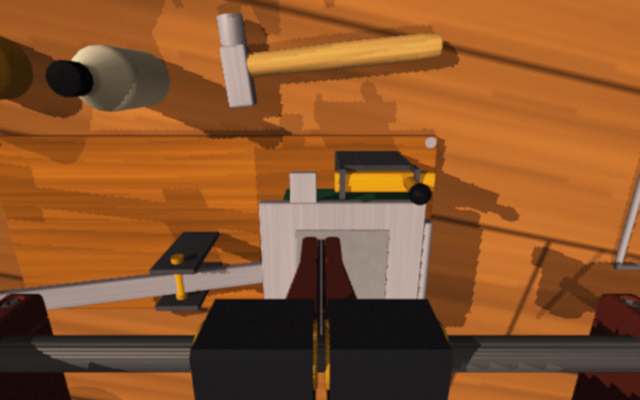

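The wrist view shows the ball at (419,194), which gives a travel of about 40 mm. The lug ends at column 316 and the bar starts at 336, so the bolt is clear. Next, the pad.

Call:
move_arm(increments=[255, -13, -40, 0, 0, 255, -26, -81, 0, 0, 255, -40, -121, 0, 0, 255, -53, -162, 0, 0, 255, -67, -202, 0, 0, 255, -80, -242, 0, 0, 255, -94, -283, 0, 0, 255, -107, -323, 0, 0, 255, -107, -323, 30, 0, 255, -107, -323, 40, 0])

```text
t: 7.32
ee_pos: [485.3, 165.0, 196.6]
orientation: [3.117, 0.323, -0.009]
ft_force: [-0.3, -0.6, -0.0]
width: 0.5
```

```bash
python3 - <<'E'
from h import *
from workcell import ctrl
o=ctrl.get_obs();st(o)
t=ctrl.get_image("top");cv2.imwrite("pics/t5.png",cv2.resize(t["frame"][125:295,235:445,::-1],None,fx=3.5,fy=3.5))
s=ctrl.get_image("scene");cv2.imwrite("pics/s5.png",cv2.resize(s["frame"][80:310,190:410,::-1],None,fx=2.6,fy=2.6))
print(to(o,F2W(0,207,150)),to(o,F2W(0,207,54)))
E
```

```text
t 7.325 W [485.3 165.  196.6] F [ -3.2 206.  196.6] f [-0.3 -0.6 -0. ] w 0.5029675280440352 ax [[0.979, 0.205], [0.205, -0.979]]
[ 3.5 -1.3 46.6] [  4.1  -2.  142.6]
```

View pics/s5.png

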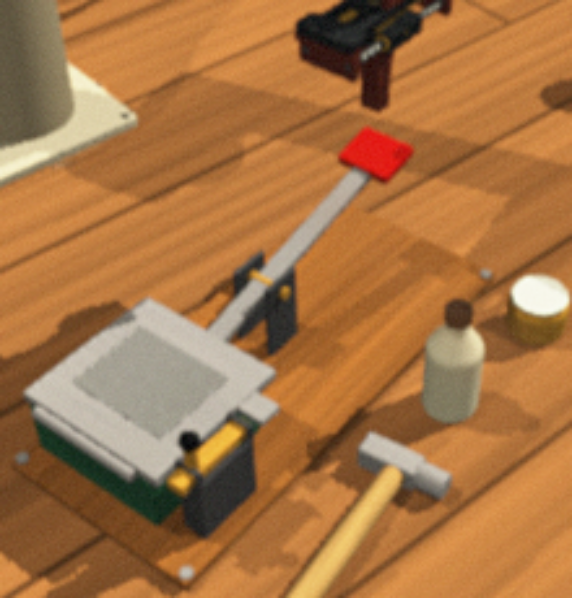

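The bolt is open with the lug free, and the fingertips are above the pad. I'll go down slowly.

Call:
move_arm(increments=[255, 3, -1, 20, 0, 255, 3, -1, 35, 0, 255, 3, -1, 45, 0, 255, 3, -1, 52, 0, 255, 3, -1, 58, 0, 255, 3, -1, 64, 0, 255, 3, -1, 70, 0, 255, 3, -1, 76, 0, 255, 3, -1, 76, 0])

```text
t: 8.55
ee_pos: [488.8, 165.6, 121.0]
orientation: [3.118, 0.321, -0.008]
ft_force: [0.7, 1.7, 3.7]
width: 0.4
```

Call:
move_arm(increments=[255, 0, 0, 6, 0, 255, 0, 0, 12, 0, 255, 0, 0, 18, 0, 255, 0, 0, 24, 0, 255, 0, 0, 30, 0, 255, 0, 0, 36, 0, 255, 0, 0, 42, 0, 255, 0, 0, 48, 0, 255, 0, 0, 54, 0, 255, 0, 0, 54, 0])

```text
t: 9.8
ee_pos: [488.4, 164.6, 66.4]
orientation: [3.117, 0.321, -0.009]
ft_force: [1.7, -0.1, 1.4]
width: -0.0
```

```bash
python3 - <<'E'
from h import *
from workcell import ctrl
o=ctrl.get_obs();st(o)
s=ctrl.get_image("scene");cv2.imwrite("pics/s6.png",cv2.resize(s["frame"][80:310,190:410,::-1],None,fx=2.6,fy=2.6))
E
```

```text
t 9.8 W [488.4 164.6  66.4] F [-2.00e-01  2.05e+02  6.64e+01] f [ 1.7 -0.1  1.4] w -0.018322504490519163 ax [[0.979, 0.204], [0.204, -0.979]]
```

View pics/s6.png

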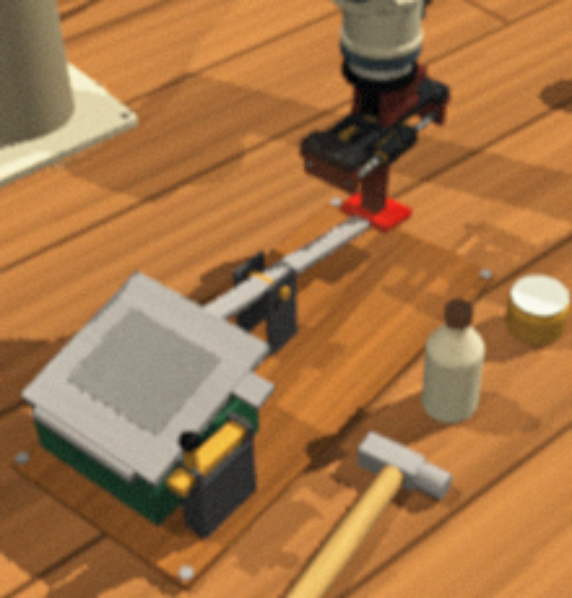

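The lid is rising with the lever and the force is low. I'll go on in small steps to the stop, expected at a TCP height of about 53.

Call:
move_arm(increments=[255, 0, 0, 3, 0, 255, 0, 0, 6, 0, 255, 0, 0, 9, 0, 255, 0, 0, 11, 0, 255, 0, 0, 11, 0])

```text
t: 10.48
ee_pos: [488.0, 164.3, 55.5]
orientation: [3.117, 0.321, -0.01]
ft_force: [1.9, -2.3, 3.3]
width: 0.3
```

Call:
move_arm(increments=[255, 0, 0, 1, 0, 255, 0, 0, 2, 0, 255, 0, 0, 2, 0, 255, 0, 0, 2, 0])

```text
t: 10.98
ee_pos: [488.0, 164.1, 53.6]
orientation: [3.116, 0.321, -0.01]
ft_force: [0.8, -1.3, 6.3]
width: 0.8
```

Call:
move_arm(increments=[255, 0, 0, 1, 0, 255, 0, 0, 1, 0, 255, 0, 0, 1, 0])

```text
t: 11.35
ee_pos: [488.1, 164.1, 53.5]
orientation: [3.116, 0.321, -0.009]
ft_force: [-2.1, -2.2, 13.6]
width: 0.7
```

```bash
python3 - <<'E'
from h import *
from workcell import ctrl
s=ctrl.get_image("scene");cv2.imwrite("pics/s7.png",cv2.resize(s["frame"][80:310,190:410,::-1],None,fx=2.6,fy=2.6))
t=ctrl.get_image("top");cv2.imwrite("pics/t7.png",cv2.resize(t["frame"][125:295,235:445,::-1],None,fx=3.5,fy=3.5))
s["pose"];
for z in (84,129):print("lip scene px crop",z,(proj(s,F2W(0,-60 if z==84 else -64,z))-[190,80])*2.6)
for x in (82,-82):print((proj(s,F2W(x,-64,129))-[190,80])*2.6)
for k in range(3):st(ctrl.get_obs()); ctrl.get_image("top")
E
```

```text
lip scene px crop 84 [204.31885883 329.94603903]
lip scene px crop 129 [197.75044961 297.58563068]
[266.33231173 336.3551224 ]
[133.54530324 261.29030691]
t 11.45 W [488.  164.1  53.4] F [ -0.7 204.5  53.4] f [-1.3 -2.4 13. ] w 0.5860038726447031 ax [[0.979, 0.204], [0.204, -0.979]]
t 11.5 W [488.1 164.1  53.5] F [ -0.6 204.5  53.5] f [-0.6 -2.  13.9] w 0.7627344493485436 ax [[0.979, 0.204], [0.204, -0.979]]
t 11.55 W [488.1 164.1  53.5] F [ -0.6 204.5  53.5] f [-0.8 -2.3 14. ] w 0.4065797365587044 ax [[0.979, 0.204], [0.204, -0.979]]
```

View pics/s7.png

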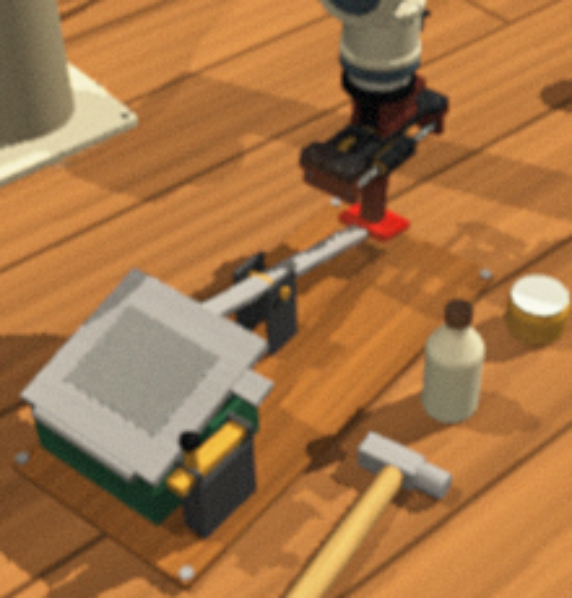

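View pics/t7.png

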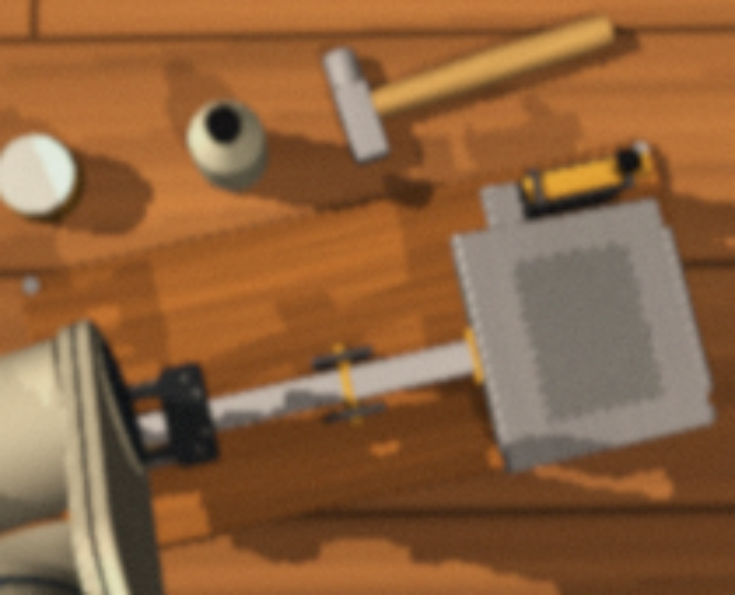

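Scene: the lid is up and the pad down. Its near corner is at crop (268,346), and at crop (455,236) in the top view. The bottle, hammer and tin look unmoved. I'll triangulate that corner to check the lift.

```bash
python3 - <<'E'
from h import *
s=load("scene0.npz");t=load("top0.npz")
p,e=tri(ray(s,268/2.6+190-.3,345/2.6+80-.3),ray(t,455/3.5+235-.35,236/3.5+125-.35))
print(W2F(p),e)
p,e=tri(ray(s,137/2.6+190-.3,270/2.6+80-.3),ray(t,512/3.5+235-.35,471/3.5+125-.35))
print(W2F(p),e)
E
```

```text
[ 83.47861259 -67.87295372 122.96137753] [np.float64(1.9176481906253942), np.float64(1.917648190625448)]
[-79.00802393 -68.32259943 123.75464898] [np.float64(2.8011114310303302), np.float64(2.8011114310304652)]
```

The lip triangulates to z of about 123–124, against an expected 129. I'll press slightly harder to confirm this is the rigid stop.

Call:
move_arm(increments=[255, 0, 0, 1.5, 0, 255, 0, 0, 2, 0, 255, 0, 0, 2, 0, 255, 0, 0, 2, 0])

```text
t: 12.1
ee_pos: [488.2, 164.1, 53.2]
orientation: [3.116, 0.322, -0.009]
ft_force: [-5.8, -3.3, 26.9]
width: 0.6
```

```bash
python3 - <<'E'
from h import *
from workcell import ctrl
st(ctrl.get_obs())
s=ctrl.get_image("scene");cv2.imwrite("pics/s8.png",cv2.resize(s["frame"][190:290,190:310,::-1],None,fx=6,fy=6))
st(ctrl.get_obs())
E
```

```text
t 12.1 W [488.2 164.1  53.2] F [ -0.5 204.5  53.2] f [-5.8 -3.3 26.9] w 0.6367093681529565 ax [[0.979, 0.204], [0.204, -0.979]]
t 12.15 W [488.2 164.1  53.2] F [ -0.6 204.5  53.2] f [-4.9 -2.7 27.1] w 0.2880108015812496 ax [[0.979, 0.204], [0.204, -0.979]]
```

View pics/s8.png

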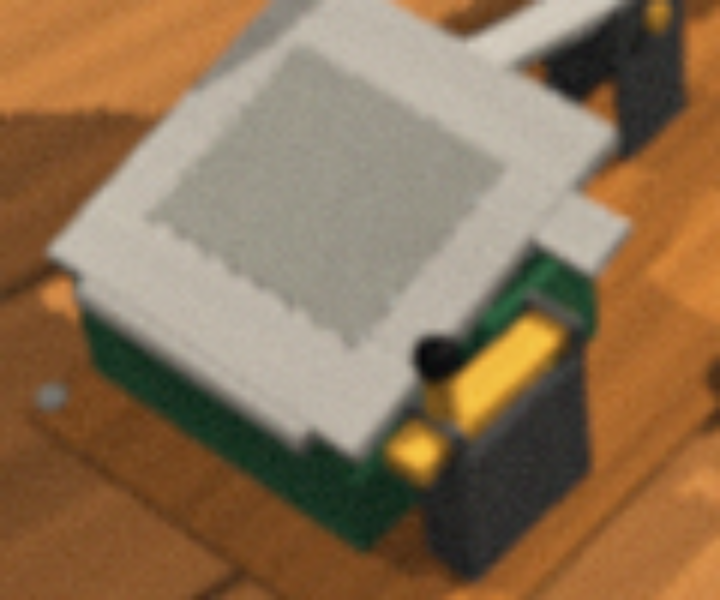

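A further 13 N moved it only 0.3 mm, so this is the rigid stop. I'll ease back to a moderate hold and hand in.

Call:
move_arm(increments=[255, 0, 0, 1, 0, 255, 0, 0, 1, 0, 255, 0, 0, 1, 0])

```text
t: 12.52
ee_pos: [488.1, 164.1, 53.4]
orientation: [3.116, 0.322, -0.008]
ft_force: [-2.8, -1.2, 18.0]
width: 0.3
```

```bash
python3 - <<'E'
from h import *
from workcell import ctrl
st(ctrl.get_obs()); print(ctrl.close_job())
E
```

```text
t 12.525 W [488.1 164.1  53.4] F [ -0.6 204.5  53.4] f [-2.8 -1.2 18. ] w 0.3006220649023559 ax [[0.979, 0.204], [0.204, -0.979]]
the job is handed in; nothing more can be done
None
```

The lid is up and the job is handed in at 12.5 s, with the fingertips still pressing the red pad down with about 18 N.

- **Bolt:** I pushed it by its pin to about 40 mm of travel. The wrist and scene pictures show the bar clear of the lid's lug.
- **Lever:** I pressed the pad to its rigid stop, at a fingertip height of 53.4 mm. Pressing up to 27 N moved it only another 0.3 mm.
- **Lid:** The pictures show it raised, and it did not drop during the press. I did not touch it.
- **Bottle, hammer and tin:** They look unmoved in the top view taken with the lever down. I compared this by eye and did not measure it.

One check disagreed: the lid's lip triangulated to about 123–124 mm high, against the 129 mm expected. I put this down to image and calibration error, because the other camera heights also came out low (red pad 134 mm instead of 143, ball 130 mm instead of 131). The lever itself was at its stop.

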